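# Let the larger ball out of the two-lane dispenser

## Task

Two white balls wait behind the gates of the wooden ball dispenser. Press down the lever plate of the lane that holds the larger ball and keep it down until that ball has rolled out into the catch tray, then let the lever come back up so that its gate is shut. Do not touch or pick up either ball, keep the smaller ball waiting behind its gate, and leave the things standing around where they are.

Things in the scene. Friction and masses are not known exactly. Their poses are not given: they have to be found in the camera images.
- dispenser: Fixed wooden two-lane ball dispenser. Origin on the table under the lanes; base board x -0.150 to 0.275, y +-0.1175, 12 mm thick. x runs along the lanes the way the balls roll, away from the robot (yaw up to 0.35 rad either way); y to the left, z up. Walls reach at most 104 mm above the table
- lane_left (a point): Floor of the left lane (+y) under the waiting ball, at dispenser x = 0.060, y = 0.038, 39 mm above the table. The open-topped lane is 66 mm wide, runs from x = -0.07 to 0.125 and slopes down to +x by 0.14 rad, its lip 30 mm above the table
- lane_right (a point): The same in the right lane, at dispenser x = 0.060, y = -0.038
- tray (a point): Middle of the near edge of the catch tray, just under the lip of both lanes, at dispenser x = 0.133, y = 0, 29 mm above the table. The tray lies beyond it: inside x = 0.133 to 0.267, y = +-0.085; floor 14 mm and walls 52 mm above the table. A released ball gets there about half a second after its gate is up and lies still within about 2 s
- rocker_left (a joint): Aluminium rocking lever beside the left lane (+y side). Rad: 0 = rest, plate up, gate shut; grows as the plate is pressed and the gate rises; stop at 0.34; the larger ball passes from about 0.27 on. Spring return to 0: pressing takes 2 to 6 N. Pin along dispenser y at x = -0.030, z = 0.090; plate centre 115 mm to -x of it, gate 125 mm to +x
- rocker_right (a joint): Aluminium rocking lever beside the right lane (-y side). Rad: 0 = rest, plate up, gate shut; grows as the plate is pressed and the gate rises; stop at 0.34; the larger ball passes from about 0.27 on. Spring return to 0: pressing takes 2 to 6 N. Pin along dispenser y at x = -0.030, z = 0.090; plate centre 115 mm to -x of it, gate 125 mm to +x
- plate_left (a point): Centre of the top of the left lever's press plate (46 x 44 mm, 6 mm thick, flat), at its robot-side end; 102 mm above the table at rest, 64 mm when fully down. At rest at dispenser x = -0.145, y = +0.096. Nothing higher than the plate within 65 mm of it
- plate_right (a point): The same on the right lever: at rest at dispenser x = -0.145, y = -0.096, 102 mm above the table
- gate_left (a point): Middle of the lower edge of the left lever's gate, an upright plate 8 mm thick across the left lane at dispenser x = 0.095, 60 mm above the table when shut (26 mm over the lane floor)
- gate_right (a point): The same on the right lever, across the right lane
- cue_ball: The larger ball, plain white, 57 mm diameter, about 165 g; origin at its centre (axes turn as it rolls). At the start it waits behind the gate of the left or the right lane, at dispenser x of about 0.06
- golf_ball: The smaller ball, plain white, 43 mm diameter, about 46 g; origin at its centre. It waits behind the gate of the other lane
- bottle: Loose amber bottle, 64 mm diameter, 170 mm tall, standing to one side of the dispenser; origin at the centre of its underside. Not part of the work
- tape_roll: Loose roll of clear packing tape lying flat, 96 mm diameter, 48 mm high; origin at the centre of its underside. Not part of the work
- mug: Loose blue mug, 80 mm diameter, 90 mm tall, with handle; origin at the centre of its underside. Not part of the work
- carton: Loose small cardboard box 100 x 80 x 60 mm; origin at the centre of its underside. Not part of the work

How it is judged:
On the way, in this order (a step that is already met when the one before it is completed fails the run):
1. the lever of the larger ball's lane is pressed down and its gate is up, with the ball still in its lane (((value of joint rocker_left above 0.22 rad and y of cue_ball in the frame of dispenser above 0 m and x of cue_ball in the frame of dispenser below 0.13 m) or (value of joint rocker_right above 0.22 rad and y of cue_ball in the frame of dispenser below 0 m and x of cue_ball in the frame of dispenser below 0.13 m))).
2. the larger ball has rolled into the catch tray (x of cue_ball in the frame of dispenser between 0.135 and 0.27 m and y of cue_ball in the frame of dispenser between -0.09 and 0.09 m and z of cue_ball in the frame of dispenser below 0.055 m), for 0.2 s.
At the end, for the whole second after the job is handed in: The larger ball lies at rest (under 0.03 m/s) in the catch tray, its centre inside the tray's walls and less than 55 mm above the table; both levers are back up (angle under 0.04 rad, gates shut); the smaller ball is still at rest behind its gate (all of step 2 and linear speed of each of cue_ball, golf_ball below 0.03 m/s and value of joint each of rocker_left, rocker_right below 0.04 rad and x of golf_ball in the frame of dispenser between -0.07 and 0.09 m); the robot touches nothing.
It fails at once if the robot touches a ball (over 0.5 N) (contact force between any of cue_ball, golf_ball and the fingers above 0.5 N or contact force between any of cue_ball, golf_ball and the arm above 0.5 N).
It fails at once if a ball is lifted (centre over 110 mm above the table) (height (world z) of any of cue_ball, golf_ball above 0.11 m).
It fails at once if the smaller ball gets past its gate (x of golf_ball in the frame of dispenser above 0.1 m).
It fails at once if the larger ball ends up off the dispenser (height (world z) of cue_ball below 0.033 m).
It fails at once if a thing standing around is moved by more than 30 mm (distance of any of bottle, tape_roll, mug, carton from where it was at the start of the episode above 0.03 m).
It also fails if it takes over 32 s, if anything falls off the work surface, if the arm or the gripper's body presses on something with over 40 N, if the wrist force passes 120 N, or if a joint passes its speed limit or range.

## Robot

A 6-joint arm with a two-finger parallel gripper is mounted at the origin on the work surface. World frame = base frame: x ahead of the robot, y to its left, z up, the work surface at z = 0. Lengths are in m, angles in rad, forces in N, time in s.
With the tool pointing down it reaches from about 0.35 to 0.725 m from the base axis. Payload 6 kg.
Tool frame: the origin (TCP) lies on the centre line of the jaws, within the pads' length; the fingertips stand 22 mm ahead of it and the grasp point (between the pads) lies 3 mm ahead of it; z points along the fingers, y is the line along which they close (so a half turn about z gives the same grasp; the last joint's range is limited). The gripper opens to 85 mm and grips with 20 to 120 N. Pads are 22 mm wide; open, the fingers measure 114 mm over their backs; the gripper's body (76 mm by 85 mm) begins 54 mm behind the grasp point. The pads swing forward as they close: fully open they stand 13 mm farther back than shut.
Start: joints at [-0.939, 0.04, 0.085, 0, -1.615, -0.334], TCP at [0.176, -0.574, 0.253] pointing down, gripper open.
Joint ranges: [-2.56, 2.56], [-1.29, 2.01], [-1.08, 1.49], [-3.29, 1.98], [-2.81, -0.18], [-2.99, 2.99]. Speed limits (rad/s): [2.57, 2.57, 3.01, 3.14, 3.14, 3.14].

## Interface

Orientations are given as a rotation vector (axis times angle).
In Python, from rig import arm gives the robot as it stands.
- The arm moves only by the tool carry_out, never from a script. Its argument "commands" is a list that holds one entry, the list of rows, each a list of 7 numbers: the turn, a rotation vector about the tool's x, y, z in degrees, then the shift along the tool's x, y, z in mm, then the closure, from 0 (fully open) to 1 (shut). A call has 1 to 5 rows; each row is the pose to reach, as a shift and turn from the pose commanded when the call began, along the tool's axes at that moment; what a row does not reach only later rows make up. A row lasts 1/8 s, in which the tool goes at most 62.5 mm and 10.7 degrees, less where a joint would pass 70% of its speed; a pose out of reach is approached as far as the arm can. A call with a gripper value outside its range is refused whole. The fingers move at their own pace and stop on an object; "grip_force" is the grip in N (left out, the last holds). Time passes only in rows, so rows that repeat a pose let the fingers close. It gives the time, the measured TCP pose, the force, the opening and the grip force at its end, in the units of the state.
- arm.get_state(): the state, without advancing time (a new reading comes with each control period).
- arm.camera(name): name is "scene" or "side" or "wrist"; returns a dict with "image" (384x512x3 uint8, red, green, blue), "z_map" (384x512 float32, m along the optical axis (not along the pixel's ray), 0 where there is no reading), "intrinsics" (3x3 intrinsics, pixels), "k1" (the pictures are not rectified: a ray, as slopes to the right and down, at radius r is drawn at 1 + k1 r^2 times it, then the intrinsics apply), "camera_from_world" (4x4, takes a point from world to camera coordinates). Camera axes: x right, y down, z forward; pixel columns grow to the right and rows downward; lengths in m; the calibration is good to about 2 mm. A picture is of the moment at which its call begins.
- arm.job_done(): hands the job in; it is judged then, once.
The state is a dict: "clock": time; "joints": joint angles; "qd": joint speeds; "tau": joint torques, N m; "eef_pos": TCP position; "eef_rot": TCP orientation; "force": force on the tool from outside, world axes, zero at the start; "ft_torque": the same for the moment, N m; "grip_width": finger opening in m; "gripper_force": force on a finger pad.
Only numpy, scipy, OpenCV 4.12 (cv2) and the standard library are available. Lean on these libraries where they do the work, as an engineer would, in place of code of your own. Each camera call takes 0.05 s, during which the arm holds its last target. There are 200 camera calls.

## Working session

There is one attempt and no reset: what is moved stays moved. The work goes in short steps, Python scripts to look and compute and a tool call to move; the robot and the scene stay as the last step left them, time stands still between calls to the robot, and variables do not carry over. Pictures are saved under pics/ and viewed, at most 10 in all, crops included, and the job is handed in when it is done.

Besides the shell and the picture viewer there is one more tool, called after ">>>" as name([rows], argument=value, ...), one row to a line, values as JSON. carry_out: Moves the arm, as the interface text tells. Its arguments: {"type":"object","properties":{"commands":{"type":"array"},"grip_force":{"type":"number"}},"required":["commands"]}

```bash
mkdir -p pics
cat > h.py <<'E'
import numpy as np, cv2
from rig import arm
def cloud(c):
    K=c["intrinsics"];k1=c["k1"];z=c["z_map"]
    v,u=np.mgrid[0:384,0:512].astype(float)
    d=np.array([k1,0,0,0,0],float)
    p=cv2.undistortPoints(np.stack([u.ravel(),v.ravel()],1)[:,None],np.array(K,float),d).reshape(384,512,2)
    P=np.dstack([p[...,0]*z,p[...,1]*z,z])
    T=np.linalg.inv(c["camera_from_world"])
    W=P@T[:3,:3].T+T[:3,3]
    W[z==0]=np.nan
    return W
E
python3 - <<'E'
from h import *
s=arm.get_state();print(s["clock"],s["eef_pos"],s["eef_rot"],s["force"])
ims=[]
for n in("scene","side"):
    c=arm.camera(n);np.savez(n+".npz",**c);ims.append(c["image"])
    print(n,c["k1"],np.linalg.inv(c["camera_from_world"])[:3,3])
    cv2.imwrite(f"pics/{n}.png",cv2.resize(c["image"][...,::-1],(768,576)))
E
```

```text
0.0 [ 0.17602815 -0.57328053  0.25227061] [ 4.66004265e-01 -3.10644060e+00 -2.77790204e-03] [ 0.027239   -0.2568247   0.08943298]
scene -0.029380581626216432 [1.15056721 0.02409796 0.55167344]
side 0.012639778915943754 [0.42952196 0.7009836  0.72230058]
```

View pics/scene.png

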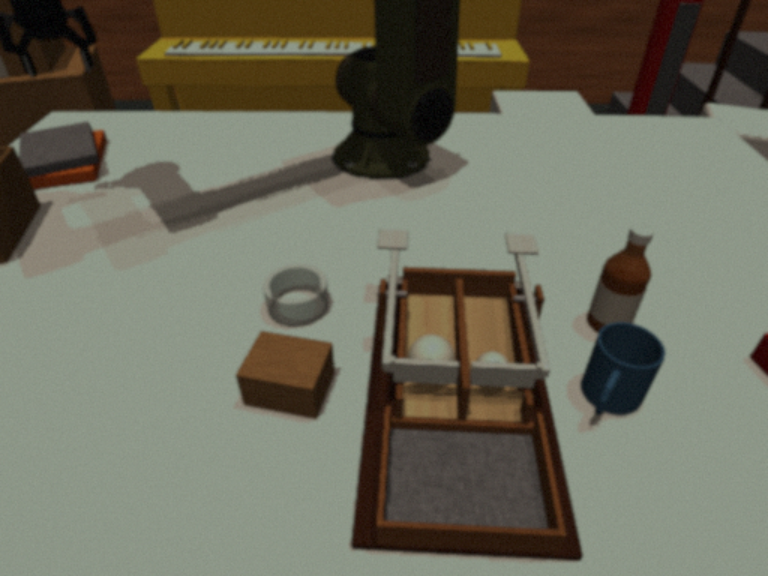

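View pics/side.png

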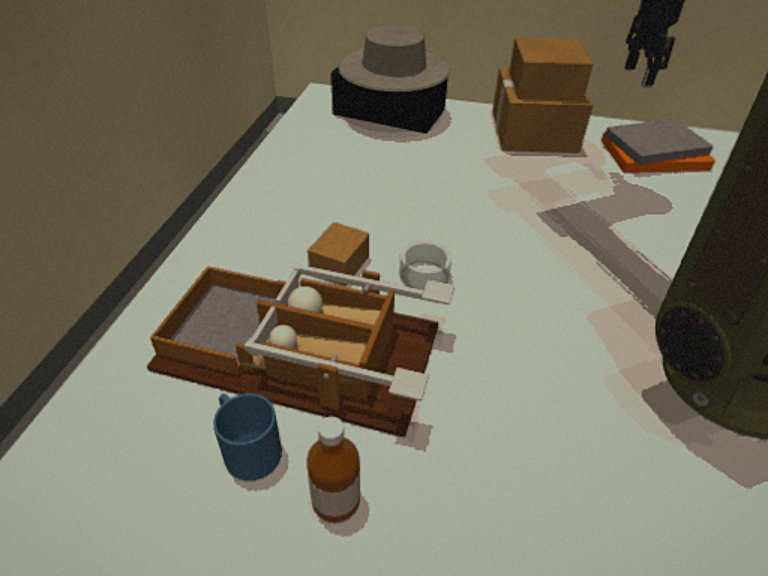

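The scene view shows the dispenser from beyond, with +y to the right. The larger ball is at (432,350), which is the -y (right) lane, and the smaller one is at (493,362). The right lever's plate is at (393,239). The side view agrees: the far ball at (305,300) is larger, and the far plate is at (437,291). Next I'll measure the plates and balls.

```bash
cat > m.py <<'E'
from h import *
from scipy.ndimage import label
def ray(c,u,v):
    p=cv2.undistortPoints(np.array([[[u,v]]],float),np.array(c["intrinsics"],float),np.array([c["k1"],0,0,0,0.])).ravel()
    T=np.linalg.inv(c["camera_from_world"]);d=T[:3,:3]@np.r_[p,1];return T[:3,3],d/np.linalg.norm(d)
def tri(a,b):
    (o1,d1),(o2,d2)=a,b
    s=np.linalg.lstsq(np.c_[d1,-d2],o2-o1,rcond=None)[0]
    x,y=o1+s[0]*d1,o2+s[1]*d2;return (x+y)/2,np.linalg.norm(x-y)
def blob(c,u,v,zlo,zhi,r):
    "connected bright grey patch near a seed pixel, within a height band"
    W=cloud(c);im=c["image"].astype(int)
    m=(W[...,2]>zlo)&(W[...,2]<zhi)&(im.min(2)>80)
    yy,xx=np.mgrid[0:384,0:512];m&=(np.hypot(xx-u,yy-v)<r)
    L,_=label(m);m=L==L[int(v),int(u)]
    return W,m,(xx[m].mean(),yy[m].mean())
if __name__=="__main__":
    C={n:dict(np.load(n+".npz")) for n in("scene","side")}
    for nm,a,b in(("plate_right",(393,239),(437,291)),("plate_left",(521,243),(408,383)),("ballR",(432,348),(305,300)),("ballL",(493,360),(283,338))):
        rs=[]
        for n,s in(("scene",a),("side",b)):
            if "plate" in nm:
                W,m,q=blob(C[n],s[0]/1.5,s[1]/1.5,.088,.115,22)
                print(nm,n,m.sum(),np.round(q,1),np.round(np.nanmedian(W[m],0),4))
                k=W[m];
            else:
                W,m,q=blob(C[n],s[0]/1.5,s[1]/1.5,.05,.12,22)
                k=W[m];A=np.c_[2*k,np.ones(len(k))];x=np.linalg.lstsq(A,(k**2).sum(1),rcond=None)[0]
                print(nm,n,m.sum(),"sphere",np.round(x[:3],4),"r",np.sqrt(x[3]+x[:3]@x[:3]).round(4),"top",np.nanpercentile(k[:,2],95).round(4))
            rs.append(ray(C[n],*q))
        p,g=tri(*rs);print("  tri",np.round(p,4),"gap",round(g,4))
E
python3 m.py
```

```text
plate_right scene 330 [261.3 162.4] [0.5001 0.0284 0.1004]
plate_right side 294 [289.2 193.9] [0.4897 0.0305 0.1036]
  tri [0.4933 0.0252 0.0957] gap 0.0056
plate_left scene 335 [347.3 165.3] [0.5078 0.2145 0.1007]
plate_left side 452 [270.2 255. ] [0.4975 0.2187 0.1036]
  tri [0.5008 0.217  0.0952] gap 0.0057
ballR scene 551 sphere [0.714  0.0729 0.0865] r 0.0216 top 0.0944
ballR side 282 sphere [0.6965 0.0747 0.0698] r 0.028 top 0.0971
  tri [0.697  0.0736 0.0761] gap 0.0036
ballL scene 254 sphere [0.7219 0.1505 0.0876] r 0.0222 top 0.0938
ballL side 197 sphere [0.7073 0.1485 0.0593] r 0.0231 top 0.0823
  tri [0.706  0.1532 0.0691] gap 0.0026
```

The right lane holds the larger ball: its top is about 97 mm high against 82 mm for the other. The right plate is at about (0.488, 0.025, 0.102). I'll move over it with the jaws shut.

>>> carry_out([
  [[0,0,0,-40,40,0,1],[0,0,0,-79,80,0,1],[0,0,0,-118,120,0,1],[0,0,0,-157,160,0,1],[0,0,0,-196,200,0,1]],
])

```text
clock: 0.72
eef_pos: [0.3051, -0.3231, 0.2529]
eef_rot: [-0.466, 3.107, 0.001]
force: [0.5, 0.3, 0.4]
grip_width: -0.0001
gripper_force: 0.0
```

>>> carry_out([
  [[0,0,0,-40,40,0,1],[0,0,0,-79,80,0,1],[0,0,0,-118,120,0,1],[0,0,0,-157,160,0,1],[0,0,0,-196,200,0,1]],
])

```text
clock: 1.35
eef_pos: [0.4338, -0.0742, 0.2532]
eef_rot: [-0.467, 3.106, 0.001]
force: [0.4, -1.0, -0.3]
grip_width: -0.0004
gripper_force: 0.0
```

>>> carry_out([
  [[0,0,0,-40,40,20,1],[0,0,0,-79,80,50,1],[0,0,0,-79,80,80,1],[0,0,0,-79,80,80,1],[0,0,0,-79,80,80,1]],
])

```text
clock: 1.98
eef_pos: [0.4859, 0.023, 0.1748]
eef_rot: [-0.465, 3.105, -0.001]
force: [0.0, 0.5, 0.5]
grip_width: -0.0002
gripper_force: 0.0
```

Run:
```python
from h import *
from scipy.spatial.transform import Rotation as R
s=arm.get_state();print(s["clock"],s["eef_pos"],s["force"],s["joints"],s["grip_width"]);print(R.from_rotvec(s["eef_rot"]).as_matrix().round(3))
c=arm.camera("wrist");np.savez("wrist.npz",**c)
d=arm.camera("scene");np.savez("scene2.npz",**d)
cv2.imwrite("pics/w1.png",np.hstack([cv2.resize(c["image"],(400,300)),cv2.resize(d["image"][100:292,150:406],(400,300))])[...,::-1])
```

```text
1.975 [0.48586305 0.02300682 0.17483647] [0.00955794 0.53907505 0.52447329] [ 4.63793348e-01 -2.67279674e-01 -3.40120702e-01  8.38329627e-04
 -1.49642622e+00 -1.73739190e+00] -0.0002139835554206405
[[-0.956 -0.293  0.002]
 [-0.293  0.956 -0.   ]
 [-0.002 -0.001 -1.   ]]
```

View pics/w1.png

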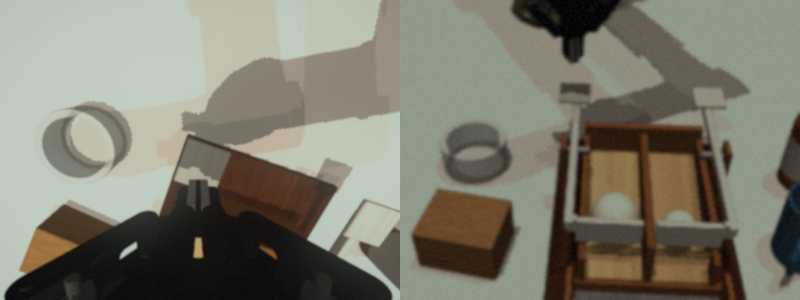

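The wrist view (left half) shows the right plate around (205,160), partly shaded, with the closed tips at (198,190) in front of it. In the scene crop the tips hang just above and behind the plate at (574,92). I'll check the plate from this near view.

Run:
```python
from m import *
c=dict(np.load("wrist.npz"));W=cloud(c)
z=W[...,2];m=(z>.092)&(z<.110)&(c["image"].astype(int).min(2)>40)
L,n=label(m)
for i in range(1,n+1):
    k=W[L==i]
    if len(k)>150:
        print(len(k),np.argwhere(L==i).mean(0).round(),"min",np.percentile(k,2,0).round(4),"max",np.percentile(k,98,0).round(4),"med",np.median(k,0).round(4))
        r=cv2.minAreaRect(k[:,:2].astype(np.float32));print("  rect",r)
t=(z>.13)&(z<.2)&(np.hypot(W[...,0]-.486,W[...,1]-.023)<.06)
print("fingers",W[t][:,2].min() if t.any() else None,np.nanpercentile(W[t],[2,50,98],axis=0).round(4))
# scene: plate far/near rows at table-plane height .102
c=dict(np.load("scene.npz"));W=cloud(c)
for n in("scene","side"):
    c=dict(np.load(n+".npz"));W=cloud(c)
    m=(W[...,2]>.092)&(W[...,2]<.112)&(W[...,0]<.54)&(W[...,0]>.44)&(c["image"].astype(int).min(2)>90)
    for nm,lo,hi in(("R",-.02,.07),("L",.17,.26)):
        q=W[m&(W[...,1]>lo)&(W[...,1]<hi)]
        print(n,nm,len(q),np.percentile(q,[3,50,97],axis=0).round(4).tolist())
```

```text
2909 [209. 258.] min [0.4637 0.0051 0.1005] max [0.5052 0.0472 0.1036] med [0.4819 0.0243 0.1023]
  rect ((0.4859386682510376, 0.026472624391317368), (0.0442827008664608, 0.04566918686032295), 87.5752182006836)
3170 [289. 471.] min [0.4731 0.1956 0.0945] max [0.5429 0.2373 0.1036] med [0.4971 0.2125 0.1023]
  rect ((0.5103530287742615, 0.21647614240646362), (0.04559555649757385, 0.076016366481781), 87.28005981445312)
fingers 0.1569005879027462 [[0.4701 0.0012 0.16  ]
 [0.4762 0.0208 0.1876]
 [0.4927 0.0397 0.1998]]
scene R 291 [[0.4665, 0.006, 0.0953], [0.4952, 0.0284, 0.1006], [0.5356, 0.0465, 0.1024]]
scene L 282 [[0.4772, 0.1973, 0.0955], [0.5034, 0.2163, 0.1009], [0.5331, 0.2384, 0.1027]]
side R 285 [[0.4647, 0.0075, 0.0975], [0.4894, 0.0297, 0.1036], [0.5337, 0.0482, 0.106]]
side L 438 [[0.4736, 0.1994, 0.0983], [0.497, 0.2187, 0.1036], [0.5329, 0.2399, 0.1059]]
```

The right plate's centre is (0.486, 0.0265) with its top at 0.102, and the tips are 3 mm off in y. I'll press straight down.

>>> carry_out([
  [[0,0,0,0,3,25,1],[0,0,0,-1,3,45,1],[0,0,0,-1,3,58,1],[0,0,0,-1,3,68,1],[0,0,0,-1,3,76,1]],
])

```text
clock: 2.7
eef_pos: [0.4863, 0.0264, 0.0981]
eef_rot: [-0.465, 3.105, -0.001]
force: [-1.5, -1.3, 5.7]
grip_width: -0.0001
gripper_force: 2.3
```

>>> carry_out([
  [[0,0,0,0,0,5,1],[0,0,0,0,0,9,1],[0,0,0,0,0,10,1],[0,0,0,0,0,10,1],[0,0,0,0,0,10,1]],
])

```text
clock: 3.32
eef_pos: [0.4863, 0.0268, 0.0882]
eef_rot: [-0.466, 3.105, 0.0]
force: [0.4, -0.9, 5.4]
grip_width: -0.0001
gripper_force: 2.3
```

>>> carry_out([
  [[0,0,0,0,0,0,1],[0,0,0,0,0,0,1],[0,0,0,0,0,0,1],[0,0,0,0,0,0,1],[0,0,0,0,0,0,1]],
])

```text
clock: 3.95
eef_pos: [0.4863, 0.0268, 0.0882]
eef_rot: [-0.466, 3.105, 0.0]
force: [0.5, -1.2, 4.8]
grip_width: 0.0002
gripper_force: 2.3
```

Run:
```python
from h import *
d=arm.camera("scene");s=arm.get_state();print(s["clock"],s["eef_pos"],s["force"])
cv2.imwrite("pics/p1.png",cv2.resize(d["image"][130:,200:400],(500,635))[:600,:,::-1])
```

```text
4.0 [0.4862928  0.02681693 0.08817439] [ 0.61405186 -0.0493583   5.21777237]
```

View pics/p1.png

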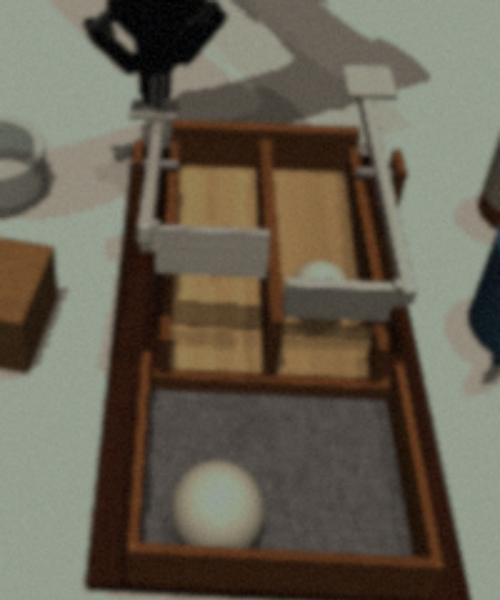

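The large ball is in the tray at (218,505), the right gate is up, and the small ball is still behind its shut gate at (320,270). I'll hold briefly, then release and retreat.

>>> carry_out([
  [[0,0,0,0,0,-5,1],[0,0,0,0,0,-14,1],[0,0,0,0,0,-24,1],[0,0,0,0,0,-36,1],[0,0,0,0,0,-60,1]],
])

```text
clock: 4.62
eef_pos: [0.4852, 0.0267, 0.1471]
eef_rot: [0.466, -3.105, -0.0]
force: [0.3, -0.3, 0.2]
grip_width: -0.0001
gripper_force: 0.0
```

>>> carry_out([
  [[0,0,0,0,0,-40,1],[0,0,0,0,0,-80,1],[0,0,0,0,0,-80,1],[0,0,0,0,0,-80,1],[0,0,0,0,0,-80,1]],
])

```text
clock: 5.25
eef_pos: [0.4852, 0.0266, 0.2261]
eef_rot: [0.466, -3.105, 0.0]
force: [0.1, 0.3, 0.7]
grip_width: 0.0003
gripper_force: 0.0
```

>>> carry_out([
  [[0,0,0,0,0,0,1],[0,0,0,0,0,0,1],[0,0,0,0,0,0,1],[0,0,0,0,0,0,1],[0,0,0,0,0,0,1]],
])

```text
clock: 5.88
eef_pos: [0.4856, 0.0267, 0.2273]
eef_rot: [-0.466, 3.107, 0.0]
force: [0.3, 0.7, 0.9]
grip_width: 0.0001
gripper_force: 0.0
```

>>> carry_out([
  [[0,0,0,0,0,0,1],[0,0,0,0,0,0,1],[0,0,0,0,0,0,1],[0,0,0,0,0,0,1],[0,0,0,0,0,0,1]],
])

```text
clock: 6.5
eef_pos: [0.4856, 0.0267, 0.2273]
eef_rot: [0.466, -3.107, -0.0]
force: [-0.2, 0.0, -0.6]
grip_width: 0.0003
gripper_force: 0.0
```

Run:
```python
from h import *
P=[]
for i in range(3):
    d=arm.camera("scene");W=cloud(d);m=(W[...,0]>.76)&(W[...,2]>.055)&(W[...,2]<.09)&(d["image"].min(2)>110)&(W[...,1]>.02)&(W[...,1]<.22)
    print(m.sum(),np.median(W[m],0).round(4),np.argwhere(m).mean(0).round(2))
s=arm.get_state();print(s["clock"],s["eef_pos"],s["force"])
m=(W[...,2]>.092)&(W[...,2]<.112)&(W[...,0]<.51)&(W[...,0]>.44)&(d["image"].min(2)>40)
for lo,hi in((-.02,.07),(.17,.26)):
    q=W[m&(W[...,1]>lo)&(W[...,1]<hi)];print(len(q),np.median(q,0).round(4))
cv2.imwrite("pics/p2.png",cv2.resize(d["image"][130:,200:400],(500,635))[:600,:,::-1])
```

```text
557 [0.8814 0.0659 0.0652] [329.61 287.06]
546 [0.8813 0.066  0.0652] [329.53 287.15]
554 [0.8816 0.0659 0.0654] [329.61 287.06]
6.65 [0.48556574 0.02666556 0.22728999] [ 0.0416045   0.70181899 -0.49343364]
232 [0.4895 0.0261 0.101 ]
178 [0.4927 0.2173 0.1012]
```

View pics/p2.png

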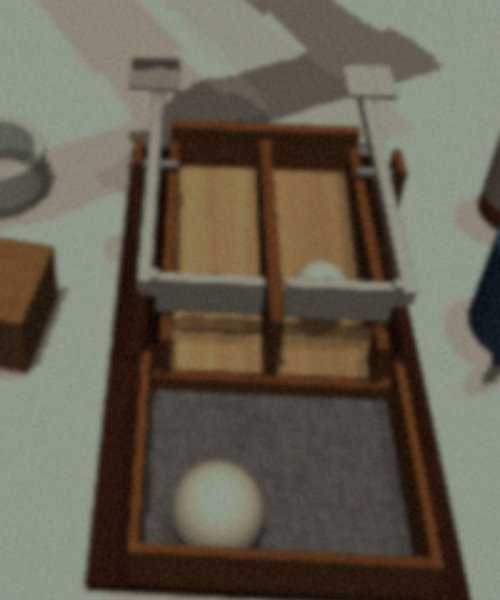

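The large ball is still in the tray at (218,505). Both gates are shut, both plates are up, and the small ball is waiting at (320,270).

```bash
python3 -c "
from rig import arm
print(arm.job_done())"
```

```text
the job is handed in; nothing more can be done
None
```

I handed the job in with the larger ball at rest in the catch tray, both levers back up with their gates shut, and the smaller ball still behind its gate; the hand-in gave back no verdict.

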